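# Mount the bench peg on the carving block

## Robot

A 6-joint arm with a two-finger parallel gripper is mounted at the origin on the work surface. World frame = base frame: x ahead of the robot, y to its left, z up, the work surface at z = 0. Lengths are in m, angles in rad, forces in N, time in s.
With the tool pointing down it reaches from about 0.4 to 0.825 m from the base axis. Payload 7 kg.
Tool frame: the origin (TCP) lies on the centre line of the jaws, within the pads' length; the fingertips stand arm.tip_reach ahead of it and the grasp point (between the pads) lies 5 mm behind it (arm.tip_reach is the distance from the TCP to the fingertips, in m); z points along the fingers, y is the line along which they close (so a half turn about z gives the same grasp; the last joint's range is limited). The gripper opens to 88 mm and grips with 3 to 60 N. Pads are 19 mm wide; open, the fingers measure 130 mm over their backs; the gripper's body (78 mm by 193 mm) begins 47 mm behind the grasp point.
Start: joints at [-1.006, 0.359, 0.012, 0, -1.224, -0.288], TCP at [0.184, -0.649, 0.241] pointing down, gripper open.
Joint ranges: [-3.07, 3.07], [-1.43, 2.12], [-1.02, 1.25], [-3.03, 1.67], [-3.05, -0], [-3.03, 3.03]. Speed limits (rad/s): [2.39, 2.39, 3.01, 3.14, 3.14, 3.14].

## Interface

Orientations are given as [roll, pitch, yaw] about the fixed x, y, z axes, in that order (R = Rz(yaw) Ry(pitch) Rx(roll)).
In Python, from station import status, optics, order, arm gives the robot as it stands. The module is installed in compiled form; this text tells all that it offers.
- The arm moves only by the shell command python3 -m jog 'ROWS' [FORCE]. ROWS is JSON, a list of rows, each a list of 3 entries, a list of its own where there are three numbers: the gripper command: -1 is shut, 1 is fully open, values between are in proportion, then the shift along the tool's x, y, z in mm, then the turn about the tool's z in rad. A call has 1 to 20 rows; each row is the pose to reach, as a shift and turn from the pose commanded when the call began, along the tool's axes at that moment; what a row does not reach only later rows make up. A row lasts 1/8 s, in which the tool goes at most 62.5 mm and 10.7 degrees, less where a joint would pass 70% of its speed; a pose out of reach is approached as far as the arm can. A call with a gripper value outside its range is refused whole. The fingers move at their own pace and stop on an object; FORCE is the grip in N (left out, the last holds). Time passes only in rows, so rows that repeat a pose let the fingers close. It gives the time, the measured TCP pose, the force, the opening and the grip force at its end, in the units of the state.
- status.get_state(): the state, without advancing time (a new reading comes with each control period).
- optics.grab_frame(name): name is "scene" or "top" or "wrist"; returns a dict with "color" (480x640x3 uint8, red, green, blue), "mtx" (3x3 intrinsics, pixels), "cam_to_world" (4x4, takes a point from camera to world coordinates). Camera axes: x right, y down, z forward; pixel columns grow to the right and rows downward; lengths in m; the calibration is good to about 2 mm. A picture is of the moment at which its call begins. There is no depth.
- order.job_done(): hands the job in; it is judged then, once.
The state is a dict: "t": time; "q": joint angles; "qd": joint speeds; "joint_efforts": joint torques, N m; "eef_pos": TCP position; "ee_rot": TCP orientation; "force": force on the tool from outside, world axes, zero at the start; "moment": the same for the moment, N m; "width": finger opening in m; "gripper_force": force on a finger pad.
Only numpy, scipy, OpenCV 4.12 (cv2) and the standard library are available. Lean on these libraries where they do the work, as an engineer would, in place of code of your own. Each camera call takes 0.05 s, during which the arm holds its last target. There are 200 camera calls.

## Task

Mount the wooden bench peg on the carving block: tilt the oblong eye of its steel tang past the stud's wide T-shaped head, lay the tang level on the seat plate so that the head keeps it from lifting off, and push the peg fully home, its wooden shoulder flush against both stop dowels. Feel your way gently and do not force the parts; let go of the peg at the end and leave the cup, the chisel and the carved figure where they are.

Things in the scene. Friction and masses are not known exactly. Their poses are not given: they have to be found in the camera images.
- peg: Loose bench peg (filing rest), 80 to 130 g, lying flat on the bench. Origin: centre of the eye, on the underside; x along it towards the wooden nose, z up. Steel tang 4 mm thick, 36 wide, x -20 to 48 mm; through eye 26 mm long (x), 16 wide. Pale wooden nose 20 mm thick (z 0 to 20), 56 wide, solid x 48 to 94, two prongs to x 126. Grip the nose's sides near x = 71.
- heel (a point): On the peg: middle of the lower rear edge of the tang, 20 mm behind the eye's centre. The heel bar between this edge and the eye is 7 mm deep and 4 mm thick.
- shoulder (a point): On the peg: middle of the lower edge of the nose's square rear face (the shoulder, 56 mm wide), 48 mm ahead of the eye's centre.
- mount: Fixed dark wooden carving block, x -105 to 50 mm, y -85 to 85, with a rigid steel peg mount on top. Origin straight below the stud; x points to the block's front edge, over which the mounted peg's nose juts (peg x along mount x), z up. To pass the head: tilt about 25 degrees nose up, slide the low heel bar on the plate under the head's rear end, +x, to the neck, then lower the nose.
- seat (a point): On the stud's axis at the top of the seat plate, 45 to 51 mm above the bench (plate x -44 to 50, y -33 to 33); axes as the mount. Stud: round neck 9 mm thick, 7 high, then a brass T head 36 mm long (x -18 to 18), 10 wide, 4 thick. Head longer than eye: a level tang cannot pass. When home, the peg's origin is here and the head overlaps each end of the eye by 5 mm.
- stops (a point): Where the shoulder's lower edge lies when home: 48 mm ahead of the seat point, at plate height. Two rigid steel stop dowels (8 mm thick, 10 high, 25 mm either side of the centre line, axes 4 mm behind this point) touch the shoulder there; the tang passes between them. The peg goes on from in front of them, then is pushed back in -x.
- cup: White ceramic cup, 72 mm across, 75 mm high, origin at the centre of its underside. Leave it alone.
- chisel: Chisel with a wooden handle lying on the bench, 193 mm long, 22 mm thick; origin on the bench near its middle, x towards the blade. Leave it alone.
- figure: Small carved wooden figure, 38 mm across, 37 mm high, origin at the centre of its underside. Leave it alone.

How it is judged:
By the outcome, as a careful person would: the job done as asked, in the order asked, and still so for the second after the job is handed in, with the robot touching nothing.
It also fails if it takes over 72 s, if anything falls off the work surface, if the arm or the gripper's body presses on something with over 40 N, if the wrist force passes 120 N, or if a joint passes its speed limit or range.

## Working session

There is one attempt and no reset: what is moved stays moved. The work goes in short steps, Python scripts to look and compute and a shell command to move; the robot and the scene stay as the last step left them, time stands still between calls to the robot, and variables do not carry over. Pictures are saved under pics/ and viewed, at most 10 in all, crops included, and the job is handed in when it is done.

```bash
mkdir -p pics; python3 - <<'E'
from station import status, optics, order, arm
import cv2,numpy as np
print(arm.tip_reach, {k:np.round(v,3).tolist() for k,v in status.get_state().items()})
for n in("scene","top"):
    f=optics.grab_frame(n); cv2.imwrite(f"pics/{n}0.png",f["color"][:,:,::-1]); print(n,np.round(f["mtx"],1).tolist(),np.round(f["cam_to_world"],3).tolist())
E
```

```text
0.014 {'t': 0.0, 'q': [-1.006, 0.359, 0.011, -0.0, -1.224, -0.288], 'qd': [0.0, 0.001, 0.001, 0.002, 0.0, 0.001], 'joint_efforts': [-0.0, -58.272, 29.305, 6.997, 0.007, -0.0], 'eef_pos': [0.184, -0.649, 0.24], 'ee_rot': [3.14, -0.0, -2.865], 'force': [-0.3, 0.523, -0.521], 'moment': [0.036, 0.02, -0.001], 'gripper_force': 0.0, 'width': 0.088}
scene [[472.9, 0.0, 316.5], [0.0, 472.9, 231.2], [0.0, 0.0, 1.0]] [[-0.84, 0.369, -0.397, 1.11], [0.542, 0.577, -0.611, 0.649], [0.004, -0.728, -0.685, 0.894], [0.0, 0.0, 0.0, 1.0]]
top [[571.5, 0.0, 325.5], [0.0, 571.5, 227.5], [0.0, 0.0, 1.0]] [[0.01, -0.991, 0.132, 0.498], [-1.0, -0.009, 0.011, -0.112], [-0.01, -0.132, -0.991, 1.159], [0.0, 0.0, 0.0, 1.0]]
```

View pics/top0.png

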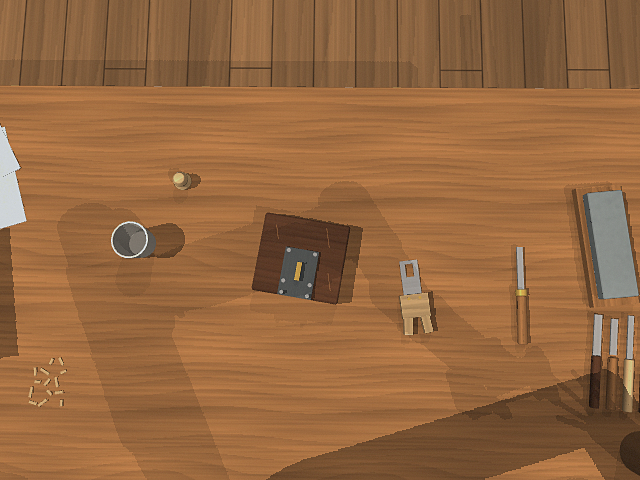

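View pics/scene0.png

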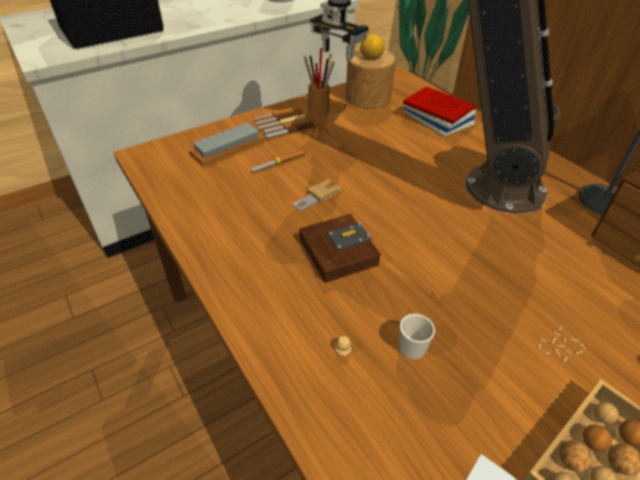

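The top view shows the block at about (303,258) with the stud at (299,271) and the plate towards the image bottom, so mount +x points at the robot. The peg is at about (413,300), nose also towards the robot, and the cup, chisel and figure are clear of the path. I'll enlarge the peg and mount.

```bash
python3 - <<'E'
import cv2
i=cv2.imread("pics/top0.png")[200:350,245:445]
cv2.imwrite("pics/c0.png",cv2.resize(i,None,fx=4,fy=4,interpolation=cv2.INTER_CUBIC))
E
```

```text
(no output)
```

View pics/c0.png

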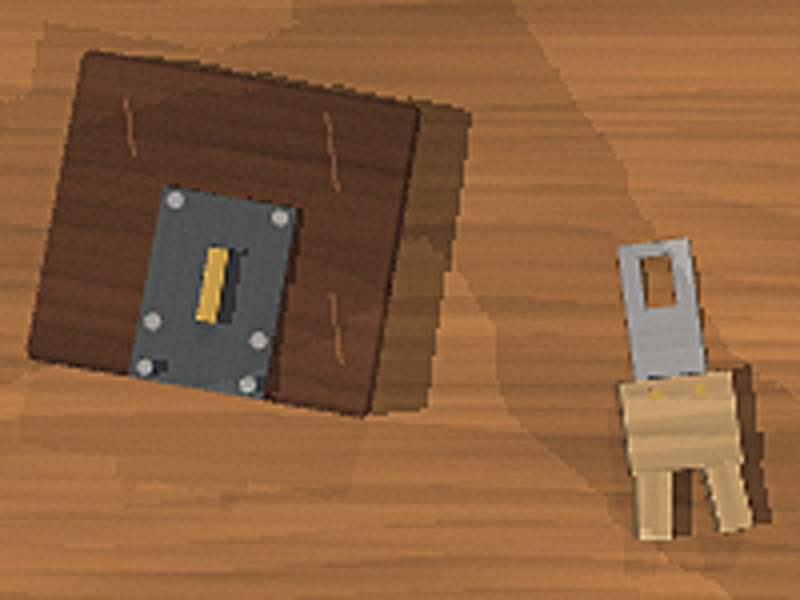

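The crop shows the head at (196–228, 247–322), the plate corners at (165,186), (298,208), (265,399) and (130,376), and the front dowels at (144,367) and (248,384). The eye is at (641–676, 253–308) and the nose's rear edge runs from (620,384) to (733,373). Next I convert these to world poses.

```bash
cat >h.py <<'E'
import numpy as np,cv2
from station import status, optics, order, arm
def ray(f,uv,z):
    uv=np.atleast_2d(np.array(uv,float)); M=f["cam_to_world"]
    d=np.c_[uv,np.ones(len(uv))]@np.linalg.inv(f["mtx"]).T@M[:3,:3].T
    return M[:3,3]+d*((z-M[2,3])/d[:,2])[:,None]
def rigid(obj,w):  # 2D fit: yaw, origin
    obj,w=np.array(obj,float),np.array(w)[:,:2]; a=obj-obj.mean(0); b=w-w.mean(0)
    y=np.arctan2((a[:,0]*b[:,1]-a[:,1]*b[:,0]).sum(),(a*b).sum()); R=np.array([[np.cos(y),-np.sin(y)],[np.sin(y),np.cos(y)]])
    o=w.mean(0)-R@obj.mean(0); return y,o,np.round((w-obj@R.T-o)*1000,1).tolist()
E
python3 - <<'E'
from h import *
f=optics.grab_frame("top")
c=lambda l:(np.array(l)+.5)/4-.5+[245,200]
pts=[(618,246),(689,239),(641,256),(671,253),(676,304),(648,308)]
w=np.r_[ray(f,c(pts),.004),ray(f,c([(620,384),(733,373)]),.020)]
o=np.array([(-20,-18),(-20,18),(-13,-8),(-13,8),(13,8),(13,-8),(48,-28),(48,28)])/1e3
# image left = +y ; peg x toward robot(-x) => peg +y = -y world(right)
print("peg",rigid(o,w))
for z in(.045,.048,.051):
    w=np.r_[ray(f,c([(165,186),(298,208),(265,399),(130,376)]),z),ray(f,c([(211,247),(228,249),(213,322),(196,320)]),z+.011),ray(f,c([(144,367),(248,384)]),z+.01)]
    o=np.array([(-44,-33),(-44,33),(50,33),(50,-33),(-18,-5),(-18,5),(18,5),(18,-5),(44,-25),(44,25)])/1e3
    print("mount",z,rigid(o,w))
E
```

```text
peg (np.float64(-3.023505207347682), array([ 0.5671676 , -0.26873949]), [[-0.0, 0.3], [-0.4, 0.2], [0.8, -0.5], [0.6, 0.3], [0.7, 1.1], [0.5, -0.7], [-0.8, -0.2], [-1.4, -0.4]])
mount 0.045 (np.float64(2.9794360185318043), array([ 0.5605855 , -0.04686253]), [[-0.2, -0.5], [0.3, -0.7], [0.2, -0.9], [-0.0, -0.5], [-0.5, -0.8], [0.2, 0.9], [0.6, 1.7], [-0.2, 0.0], [-0.5, 0.8], [0.0, 0.0]])
mount 0.048 (np.float64(2.979438355791621), array([ 0.56044329, -0.04704244]), [[-0.3, -0.6], [0.1, -0.6], [0.3, -0.9], [0.1, -0.6], [-0.6, -0.8], [0.2, 0.9], [0.6, 1.7], [-0.2, 0.0], [-0.4, 0.7], [0.1, 0.1]])
mount 0.051 (np.float64(2.979440705735086), array([ 0.56030107, -0.04722236]), [[-0.5, -0.6], [0.0, -0.4], [0.5, -0.8], [0.2, -0.7], [-0.6, -0.8], [0.1, 0.9], [0.6, 1.7], [-0.1, 0.0], [-0.3, 0.6], [0.2, 0.1]])
```

```bash
cat >>h.py <<'E'
def go(p,yaw):  # shift (mm) and turn from current pose
    from scipy.spatial.transform import Rotation as Ro
    s=status.get_state(); R=Ro.from_euler('xyz',s["ee_rot"]).as_matrix()
    cur=np.arctan2(R[1,0],R[0,0]); a=(cur-yaw+np.pi)%(2*np.pi)-np.pi
    print("shift",np.round(R.T@(np.array(p)-s["eef_pos"])*1e3,1),"turn",round(a,3))
E
python3 - <<'E'
from h import *
go([.4967,-.2771,.13],-3.0235)
E
```

```text
shift [-402.1  272.3  110.1] turn 0.159
```

```bash
python3 -m jog '[[1,[-100,68,30],0.04],[1,[-200,136,60],0.08],[1,[-300,204,90],0.12],[1,[-402,272,110],0.159],[1,[-402,272,110],0.159],[1,[-402,272,110],0.159],[1,[-402,272,110],0.159],[1,[-402,272,110],0.159],[1,[-402,272,110],0.159],[1,[-402,272,110],0.159],[1,[-402,272,110],0.159],[1,[-402,272,110],0.159],[1,[-402,272,110],0.159],[1,[-402,272,110],0.159]]'
python3 - <<'E'
from h import *
f=optics.grab_frame("wrist"); cv2.imwrite("pics/w1.png",f["color"][:,:,::-1]); print(np.round(f["cam_to_world"],3).tolist(),f["mtx"][0,0])
go([.4967,-.2771,.015],-3.0235)
E
```

```text
t: 1.9
eef_pos: [0.4966, -0.2782, 0.1307]
ee_rot: [-3.142, 0.0, -3.024]
force: [-0.0, 0.1, 0.5]
width: 0.0876
gripper_force: 0.0
[[-0.117, 0.946, 0.302, 0.413], [0.993, 0.111, 0.035, -0.288], [-0.0, 0.304, -0.953, 0.275], [0.0, 0.0, 0.0, 1.0]] 346.944909523312
shift [-1.000e-01  1.000e+00  1.157e+02] turn -0.001
```

View pics/w1.png

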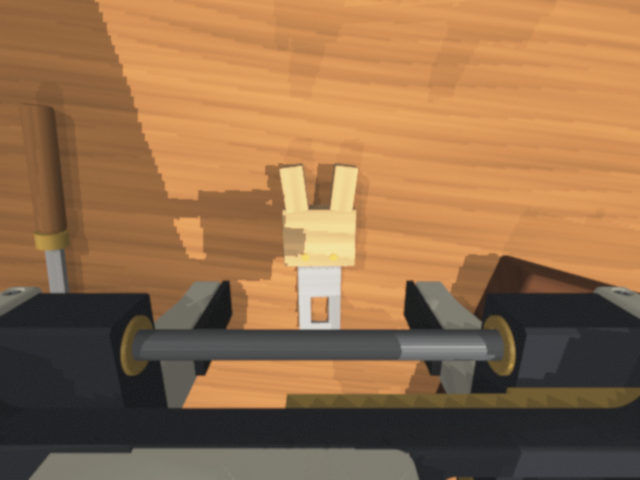

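The wrist view shows the peg centred between the open fingers (nose at about (320,235), eye at (320,305)), so I descend and grip lightly.

```bash
python3 -m jog '[[1,[0,1,55],0],[1,[0,1,100],0],[1,[0,1,114],0],[1,[0,1,114],0],[1,[0,1,114],0],[-1,[0,1,114],0],[-1,[0,1,114],0],[-1,[0,1,114],0],[-1,[0,1,114],0],[-1,[0,1,114],0],[-1,[0,1,114],0],[-1,[0,1,114],0],[-1,[0,1,114],0]]' 6
python3 -m jog '[[-1,[0,0,-20],0],[-1,[0,0,-60],0],[-1,[0,0,-100],0],[-1,[0,0,-100],0],[-1,[0,0,-100],0],[-1,[0,0,-100],0]]'
python3 - <<'E'
from h import *
f=optics.grab_frame("wrist"); g=optics.grab_frame("scene"); 
cv2.imwrite("pics/w2.png",np.hstack([cv2.resize(f["color"][100:460,160:480],(400,450)),cv2.resize(g["color"][60:240,240:400],(400,450))])[:,:,::-1])
E
```

```text
t: 3.58
eef_pos: [0.4967, -0.2768, 0.0167]
ee_rot: [-3.142, 0.0, -3.024]
force: [0.1, 1.5, 4.0]
width: 0.0562
gripper_force: 6.0
t: 4.32
eef_pos: [0.4958, -0.2766, 0.1152]
ee_rot: [3.141, -0.002, -3.024]
force: [-0.2, -0.3, -1.5]
width: 0.0558
gripper_force: 6.0
```

View pics/w2.png

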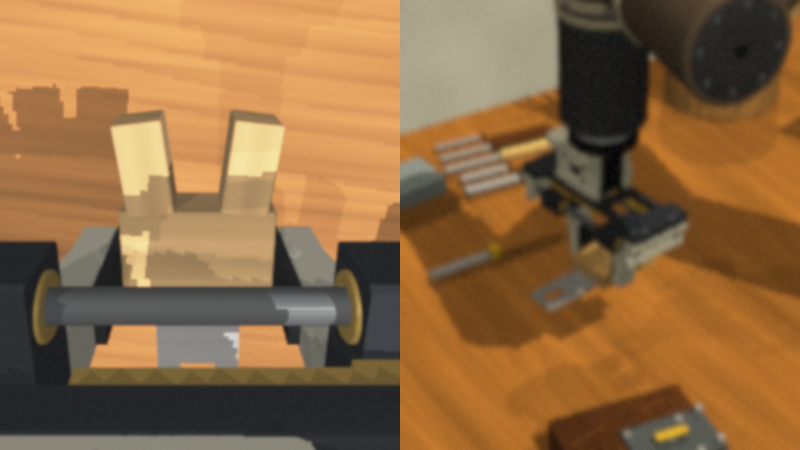

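The peg is held centrally: prong tips at crop row ~122, notch edge at row ~210. I'll work out its tilt from these two rows.

```bash
cat >>h.py <<'E'
def rows(f,t,pts,zoff=-.0050):
    # wrist-image rows of peg points (x,z mm) for tilt t deg; pivot (71,11) at world tcp + zoff
    s=status.get_state(); yaw=s["ee_rot"][2]; t=np.radians(t); out=[]
    for x,z in pts:
        a,b=(x-71)/1e3,(z-11)/1e3; X=a*np.cos(t)-b*np.sin(t); Z=a*np.sin(t)+b*np.cos(t)
        p=np.array(s["eef_pos"])+[X*np.cos(yaw),X*np.sin(yaw),Z+zoff]
        M=f["cam_to_world"]; c=f["mtx"]@(M[:3,:3].T@(p-M[:3,3])); out.append(round(c[1]/c[2],1))
    return out
E
python3 - <<'E'
from h import *
f=optics.grab_frame("wrist")
print("seen tip 198 notch 268")
for t in range(-5,45,5): print(t,rows(f,t,[(126,20),(94,20),(94,0),(126,0)]))
E
```

```text
seen tip 198 notch 268
-5 [np.float64(196.9), np.float64(269.0), np.float64(256.6), np.float64(192.5)]
0 [np.float64(200.5), np.float64(272.3), np.float64(256.1), np.float64(191.8)]
5 [np.float64(205.4), np.float64(276.0), np.float64(255.9), np.float64(192.1)]
10 [np.float64(211.6), np.float64(280.0), np.float64(256.1), np.float64(193.4)]
15 [np.float64(219.0), np.float64(284.3), np.float64(256.8), np.float64(195.7)]
20 [np.float64(227.8), np.float64(289.0), np.float64(257.8), np.float64(199.2)]
25 [np.float64(237.9), np.float64(293.8), np.float64(259.3), np.float64(203.9)]
30 [np.float64(249.3), np.float64(298.9), np.float64(261.2), np.float64(210.0)]
35 [np.float64(261.8), np.float64(304.1), np.float64(263.6), np.float64(217.3)]
40 [np.float64(275.3), np.float64(309.4), np.float64(266.4), np.float64(226.0)]
```

```bash
python3 -m jog '[[-1,[0,0,0],0],[-1,[0,0,0],0],[-1,[0,0,0],0],[-1,[0,0,0],0]]' 3
cat >>h.py <<'E'
def strip(f):  # brightness edges along centre columns, for tip/notch rows
    import sys
    g=cv2.GaussianBlur(f["color"],(5,5),0).astype(float)
    for c in (318,281,355):
        d=np.abs(np.diff(g[150:330,c],axis=0)).sum(1); k=[int(i+150) for i in range(2,len(d)-2) if d[i]>14 and d[i]==d[i-2:i+3].max()]; print(c,k)
E
python3 - <<'E'
from h import *
f=optics.grab_frame("wrist"); strip(f)
E
```

```text
t: 4.97
eef_pos: [0.4967, -0.2768, 0.1166]
ee_rot: [-3.142, 0.0, -3.024]
force: [-1.1, 0.3, -0.4]
width: 0.0554
gripper_force: 3.0
318 [262, 292, 305]
281 [220, 229, 256, 301, 313, 325]
355 [229, 263, 280, 293, 298]
```

At 3 N the peg swings nose-up under its own weight, which is the tilt I need. I'll firm the grip to stop it and measure.

```bash
python3 -m jog '[[-1,[0,0,0],0],[-1,[0,0,0],0],[-1,[0,0,0],0]]' 8
python3 - <<'E'
from h import *
f=optics.grab_frame("wrist"); strip(f); cv2.imwrite("pics/w3.png",f["color"][100:460,160:480,::-1])
for t in range(20,60,5): print(t,rows(f,t,[(126,20),(94,20),(94,0),(126,0)]))
E
```

```text
t: 5.4
eef_pos: [0.4967, -0.2768, 0.1166]
ee_rot: [3.142, 0.0, -3.024]
force: [0.2, -0.8, -1.1]
width: 0.0559
gripper_force: 8.0
318 [262, 291, 292, 305]
281 [220, 229, 256, 301, 313]
355 [229, 263, 280, 293, 298]
20 [np.float64(227.5), np.float64(288.5), np.float64(257.4), np.float64(198.8)]
25 [np.float64(237.6), np.float64(293.4), np.float64(258.8), np.float64(203.5)]
30 [np.float64(248.9), np.float64(298.4), np.float64(260.8), np.float64(209.6)]
35 [np.float64(261.4), np.float64(303.6), np.float64(263.2), np.float64(216.9)]
40 [np.float64(274.9), np.float64(308.9), np.float64(266.0), np.float64(225.6)]
45 [np.float64(289.2), np.float64(314.3), np.float64(269.2), np.float64(235.6)]
50 [np.float64(304.1), np.float64(319.5), np.float64(272.8), np.float64(246.9)]
55 [np.float64(319.3), np.float64(324.7), np.float64(276.8), np.float64(259.4)]
```

View pics/w3.png

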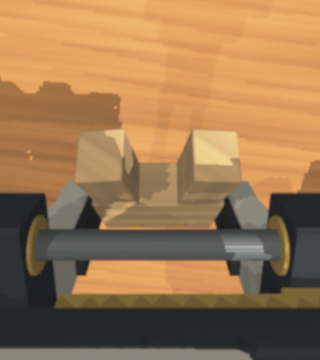

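The prong end faces now show (tips at rows 130–180 of the crop), so the tilt is about 35–40°. I'll set it by pressing the heel lightly on the bench, whose height is known: TCP at 52 mm gives about 23.5°.

```bash
python3 -m jog '[[-1,[0,0,20],0],[-1,[0,0,35],0],[-1,[0,0,40],0],[-1,[0,0,45],0],[-1,[0,0,50],0],[-1,[0,0,54],0],[-1,[0,0,58],0],[-1,[0,0,62],0],[-1,[0,0,64.5],0],[-1,[0,0,64.5],0],[-1,[0,0,64.5],0]]' 8
python3 - <<'E'
from h import *
f=optics.grab_frame("wrist"); strip(f); im=f["color"][170:350,220:420,::-1]; cv2.imwrite("pics/w4.png",cv2.resize(im,None,fx=3,fy=3))
for t in range(15,45,5): print(t,rows(f,t,[(126,20),(94,20),(94,0),(126,0)]))
E
```

```text
t: 6.82
eef_pos: [0.4968, -0.2768, 0.052]
ee_rot: [3.142, 0.0, -3.024]
force: [0.2, 0.3, -1.5]
width: 0.0563
gripper_force: 8.0
318 [210, 280, 305]
281 [177, 191, 192, 218, 262, 287, 292, 302]
355 [191, 218, 246, 251]
15 [np.float64(218.7), np.float64(283.9), np.float64(256.3), np.float64(195.3)]
20 [np.float64(227.5), np.float64(288.5), np.float64(257.4), np.float64(198.8)]
25 [np.float64(237.6), np.float64(293.4), np.float64(258.9), np.float64(203.6)]
30 [np.float64(249.0), np.float64(298.5), np.float64(260.8), np.float64(209.6)]
35 [np.float64(261.5), np.float64(303.7), np.float64(263.2), np.float64(217.0)]
40 [np.float64(275.0), np.float64(309.0), np.float64(266.0), np.float64(225.7)]
```

View pics/w4.png

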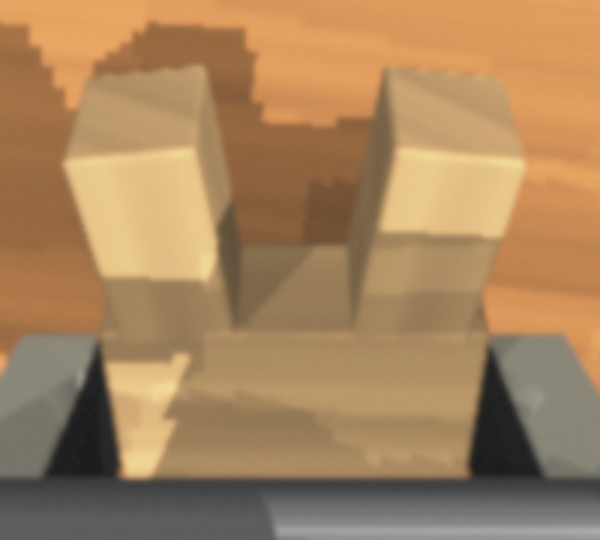

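The picture shows the tip lower edge at row 193, tip upper edge at 222, notch lower edge at 252 and notch upper edge at 281. I'll fit the tilt and the pivot offset to those.

```bash
cat >>h.py <<'E'
def tilt(f,obs):
    from scipy.optimize import least_squares
    s=status.get_state(); yaw=s["ee_rot"][2]; M=f["cam_to_world"]
    def fun(v):
        t=np.radians(v[0]); r=[]
        for (x,z),o in zip([(126,0),(126,20),(94,0),(94,20)],obs):
            a,b=(x-71)/1e3,(z-11)/1e3; X=a*np.cos(t)-b*np.sin(t)+v[1]/1e3; Z=a*np.sin(t)+b*np.cos(t)+v[2]/1e3
            c=f["mtx"]@(M[:3,:3].T@(np.array(s["eef_pos"])+[X*np.cos(yaw),X*np.sin(yaw),Z]-M[:3,3])); r.append(c[1]/c[2]-o)
        return r
    q=least_squares(lambda v:np.r_[fun(v),(v[1])*.3,(v[2]+5)*.3],[20,0,-5]); return q.x,fun(q.x)
E
python3 - <<'E'
from h import *
f=optics.grab_frame("wrist"); print(np.round(tilt(f,[192.7,221.7,251.7,280.7]),1) if 0 else tilt(f,[192.7,221.7,251.7,280.7]))
s=status.get_state(); print(s["eef_pos"])
go([.5604+.08,-.047,.12],2.979)
E
```

```text
(array([20.74661649,  2.12201491, -8.03746052]), [np.float64(0.3037401285710075), np.float64(-0.523961738280093), np.float64(-0.58433517349971), np.float64(0.9346431283931906)])
[ 0.49681117 -0.2767424   0.05206756]
shift [-169.6  211.3  -67.9] turn 0.28
```

```bash
python3 -m jog '[[-1,[0,0,-15],0],[-1,[0,0,-15],0],[-1,[0,0,-15],0],[-1,[0,0,-15],0]]' 3
python3 -m jog '[[-1,[0,0,0],0],[-1,[0,0,0],0],[-1,[0,0,4],0],[-1,[0,0,8],0],[-1,[0,0,11],0],[-1,[0,0,13],0],[-1,[0,0,13],0],[-1,[0,0,13],0]]' 9
python3 - <<'E'
from h import *
f=optics.grab_frame("wrist"); strip(f); s=status.get_state(); print(s["eef_pos"])
E
```

```text
t: 7.42
eef_pos: [0.4966, -0.2768, 0.0671]
ee_rot: [3.142, -0.0, -3.024]
force: [-0.4, 0.3, -0.7]
width: 0.0561
gripper_force: 3.0
t: 8.43
eef_pos: [0.4968, -0.2767, 0.054]
ee_rot: [3.142, 0.0, -3.024]
force: [-0.8, 0.2, -1.4]
width: 0.0562
gripper_force: 9.0
318 [209, 279, 304]
281 [177, 191, 219, 262, 297, 301]
355 [191, 219, 246, 251, 265]
[ 0.4968231  -0.27673382  0.05403207]
```

```bash
python3 -m jog '[[-1,[0,0,-15],0],[-1,[0,0,-15],0],[-1,[0,0,-15],0],[-1,[0,0,-15],0],[-1,[0,0,-15],0],[-1,[0,0,-15],0],[-1,[0,0,-15],0]]' 3
python3 - <<'E'
from h import *
f=optics.grab_frame("wrist"); strip(f)
E
```

```text
t: 9.35
eef_pos: [0.4966, -0.2768, 0.069]
ee_rot: [3.142, -0.0, -3.024]
force: [0.2, -0.2, 0.2]
width: 0.0559
gripper_force: 3.0
318 [204, 219, 223, 273, 306]
281 [199, 204, 242, 245, 267, 292, 299]
355 [204, 205, 242, 245, 255, 269, 279]
```

```bash
python3 -m jog '[[-1,[0,0,0],0],[-1,[0,0,0],0],[-1,[0,0,4],0],[-1,[0,0,8],0],[-1,[0,0,11],0],[-1,[0,0,13],0],[-1,[0,0,15],0],[-1,[0,0,15],0],[-1,[0,0,15],0]]' 9
python3 - <<'E'
from h import *
f=optics.grab_frame("wrist"); strip(f); s=status.get_state(); print(s["eef_pos"])
E
```

```text
t: 10.52
eef_pos: [0.4968, -0.2768, 0.054]
ee_rot: [3.142, 0.0, -3.024]
force: [0.7, -0.0, -0.7]
width: 0.0556
gripper_force: 9.0
318 [209, 278, 303]
281 [177, 190, 217, 261, 296, 300]
355 [190, 217, 245, 264]
[ 0.49679099 -0.27676531  0.05403171]
```

```bash
python3 - <<'E'
from h import *
f=optics.grab_frame("wrist"); im=f["color"][170:350,220:420,::-1]; cv2.imwrite("pics/w5.png",cv2.resize(im,None,fx=3,fy=3))
E
```

```text
(no output)
```

View pics/w5.png

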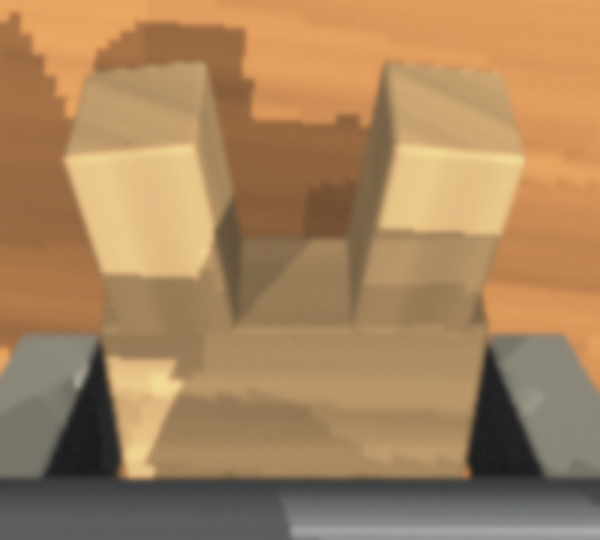

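The picture looks much as before: tip edges at rows 191 and 221, notch edges at 250 and 279.

```bash
python3 - <<'E'
from h import *
f=optics.grab_frame("wrist"); print(tilt(f,[191,221,250,278.7]))
go([.5604+.08,-.047,.12],2.979)
E
```

```text
(array([21.70679073,  2.95053146, -8.83872671]), [np.float64(0.4831112002125906), np.float64(-0.7323981840791305), np.float64(-0.8564936505072467), np.float64(1.2785670236661417)])
shift [-169.6  211.3  -65.9] turn 0.28
```

```bash
python3 -m jog '[[-1,[0,0,-15],0],[-1,[0,0,-40],0],[-1,[0,0,-65],0],[-1,[0,0,-81],0],[-1,[0,0,-81],0]]' 15
python3 - <<'E'
from h import *
go([.5160,-.0397,.135],2.979)
E
```

```text
t: 11.3
eef_pos: [0.4975, -0.277, 0.1367]
ee_rot: [-3.141, 0.003, -3.024]
force: [-0.5, 0.6, -2.5]
width: 0.0561
gripper_force: 15.0
shift [-46.3 233.4   1.6] turn 0.28
```

```bash
python3 -m jog '[[-1,[-6,30,0],0.04],[-1,[-12,60,0],0.08],[-1,[-18,90,0],0.12],[-1,[-24,120,0],0.16],[-1,[-30,150,0],0.2],[-1,[-36,180,0],0.24],[-1,[-42,210,0],0.26],[-1,[-46.5,233,0],0.28],[-1,[-46.5,233,0],0.28],[-1,[-46.5,233,0],0.28],[-1,[-46.5,233,0],0.28]]'
python3 - <<'E'
from h import *
go([.5160,-.0397,.110],2.979)
f=optics.grab_frame("top"); cv2.imwrite("pics/t6.png",cv2.resize(f["color"][215:315,230:360],None,fx=6,fy=6,interpolation=cv2.INTER_CUBIC)[:,:,::-1])
E
```

```text
t: 12.68
eef_pos: [0.5152, -0.0406, 0.1347]
ee_rot: [-3.141, -0.001, 2.979]
force: [0.8, -0.4, -1.0]
width: 0.0559
gripper_force: 15.0
shift [-0.7  1.  24.7] turn -0.0
```

View pics/t6.png

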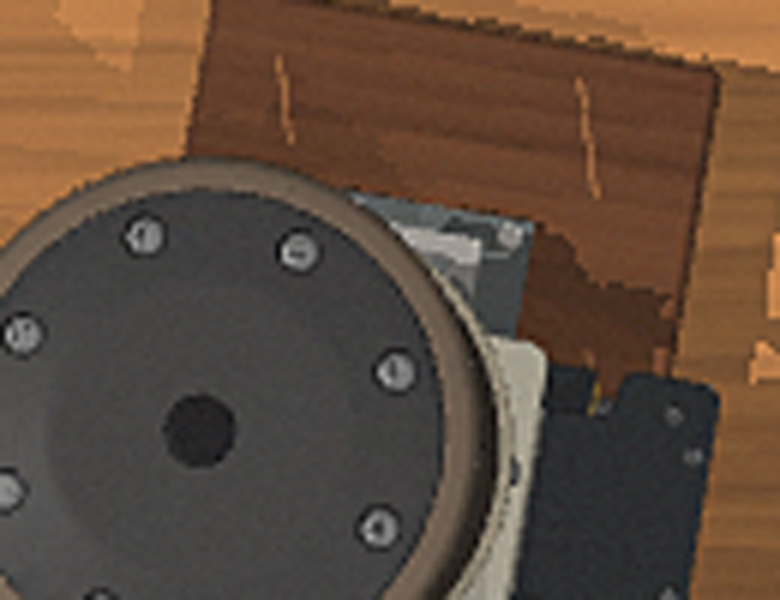

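The top view is mostly blocked by the arm, but the tang's rear right corner shows at (482,238) and the plate's rear corner at (533,222). I'll check the alignment with those.

```bash
python3 - <<'E'
from h import *
f=optics.grab_frame("top"); c=lambda p:(np.array(p)+.5)/6-.5+[230,215]
y=2.9794;R=np.array([[np.cos(y),-np.sin(y)],[np.sin(y),np.cos(y)]])
for p,z in(((482,238),.084),((533,222),.048)): print(np.round((ray(f,c(p),z)[0,:2]-[.5604,-.0470])@R*1e3,1))
print(np.round((np.array(status.get_state()["eef_pos"][:2])-[.5604,-.047])@R*1e3,1))
E
```

```text
[-33.3  18.6]
[-44.1  32.2]
[45.5  1. ]
```

Aligned to within about 1 mm. I descend with a firmer grip so that plate contact can be felt.

```bash
python3 -m jog '[[-1,[0,1,8],0],[-1,[0,1,16],0],[-1,[0,1,22],0],[-1,[0,1,25],0],[-1,[0,1,25],0],[-1,[0,1,25],0],[-1,[0,1,25],0],[-1,[0,1,25],0]]' 30
python3 - <<'E'
from h import *
s=status.get_state(); print(np.round(s["force"],2),np.round(s["moment"],3),s["eef_pos"])
E
for d in 1; do python3 -m jog '[[-1,[0,0,0.5],0],[-1,[0,0,1],0],[-1,[0,0,1],0]]'; python3 -c "
from h import *
s=status.get_state(); print(np.round(s['moment'],3))"; done
```

```text
t: 13.78
eef_pos: [0.5157, -0.0389, 0.1103]
ee_rot: [3.141, 0.0, 2.979]
force: [-0.9, 0.2, -0.6]
width: 0.0554
gripper_force: 30.0
[-0.94  0.25 -0.63] [ 0.035 -0.018 -0.045] [ 0.51574556 -0.0389112   0.1102539 ]
t: 14.15
eef_pos: [0.5156, -0.039, 0.109]
ee_rot: [-3.142, -0.0, 2.979]
force: [-1.0, 0.0, -1.6]
width: 0.0555
gripper_force: 30.0
[-0.019  0.007 -0.014]
```

```bash
python3 -m jog '[[-1,[0,0,0.5],0],[-1,[0,0,1],0],[-1,[0,0,1],0]]'; python3 -c "
from h import *
s=status.get_state(); print(np.round(s['moment'],3))"; python3 -m jog '[[-1,[0,0,0.5],0],[-1,[0,0,1],0],[-1,[0,0,1],0]]'; python3 -c "
from h import *
s=status.get_state(); print(np.round(s['moment'],3))"
```

```text
t: 14.52
eef_pos: [0.5156, -0.039, 0.108]
ee_rot: [-3.142, -0.0, 2.979]
force: [0.1, -0.1, -1.4]
width: 0.0558
gripper_force: 30.0
[-0.025 -0.005 -0.021]
t: 14.9
eef_pos: [0.5156, -0.0389, 0.107]
ee_rot: [-3.142, -0.0, 2.979]
force: [0.2, 0.4, -0.8]
width: 0.056
gripper_force: 30.0
[-0.05   0.029  0.026]
```

```bash
cat > m.py <<'E'
from h import *
s=status.get_state(); y=2.9794; R=np.array([[np.cos(y),-np.sin(y)],[np.sin(y),np.cos(y)]])
print("MOUNT xy",np.round((np.array(s["eef_pos"][:2])-[.5604,-.047])@R*1e3,1),"z",round(s["eef_pos"][2]*1e3,1),"F xy",np.round(np.array(s["force"][:2])@R,2),"Fz",round(s["force"][2],2),"M",np.round(np.array(s["moment"][:2])@R,3),"yaw",round(s["ee_rot"][2],3), "t",s["t"])
E
python3 -m jog '[[-1,[0,0,0.5],0],[-1,[0,0,1],0],[-1,[0,0,1],0]]'>/dev/null; python3 m.py
python3 -m jog '[[-1,[0,0,0.5],0],[-1,[0,0,1],0],[-1,[0,0,1],0]]'>/dev/null; python3 m.py
python3 -m jog '[[-1,[0,0,0.5],0],[-1,[0,0,1],0],[-1,[0,0,1],0]]'>/dev/null; python3 m.py
python3 -m jog '[[-1,[0,0,0.5],0],[-1,[0,0,1],0],[-1,[0,0,1],0]]'>/dev/null; python3 m.py
```

```text
MOUNT xy [45.5 -0.7] z 106.0 F xy [0.   0.25] Fz -0.8 M [ 0.019 -0.012] yaw 2.979 t 15.275
MOUNT xy [45.5 -0.7] z 105.0 F xy [-0.87  0.4 ] Fz -1.86 M [-0.032 -0.003] yaw 2.979 t 15.65
MOUNT xy [45.5 -0.7] z 104.1 F xy [0.32 0.62] Fz -0.64 M [ 0.054 -0.126] yaw 2.979 t 16.025
MOUNT xy [45.4 -0.7] z 103.3 F xy [ 2.03 -0.32] Fz 3.73 M [ 0.025 -0.669] yaw 2.979 t 16.4
```

Contact is felt at TCP z ≈ 104 mm, which puts the plate at about 50 mm, inside the stated range. I ease the grip and slide +x in short steps, watching the force.

```bash

python3 -m jog '[[-1,[0,0,0],0],[-1,[1,-0.3,0],0],[-1,[2,-0.5,0],0],[-1,[3,-0.5,0],0],[-1,[4,-0.5,0],0],[-1,[4,-0.5,0],0]]' 12 >/dev/null; python3 m.py
python3 -m jog '[[-1,[1,0,0],0],[-1,[2,0,0],0],[-1,[3,0,0],0],[-1,[3,0,0],0]]'>/dev/null; python3 m.py
```

```text
MOUNT xy [49.5 -0.2] z 103.1 F xy [-0.82 -0.3 ] Fz -0.73 M [-0.091  0.262] yaw 2.979 t 17.15
MOUNT xy [52.7 -0.2] z 103.0 F xy [ 0.25 -0.34] Fz 0.33 M [-0.05   0.166] yaw 2.979 t 17.65
```

```bash

python3 -m jog '[[-1,[1,0,0],0],[-1,[2,0,0],0],[-1,[2,0,0],0]]' >/dev/null; python3 m.py
python3 -m jog '[[-1,[1,0,0],0],[-1,[2,0,0],0],[-1,[2,0,0],0]]' >/dev/null; python3 m.py
python3 -m jog '[[-1,[1,0,0],0],[-1,[2,0,0],0],[-1,[2,0,0],0]]' >/dev/null; python3 m.py
```

```text
MOUNT xy [54.6 -0.2] z 103.0 F xy [-0.62 -1.22] Fz 0.41 M [0.005 0.251] yaw 2.979 t 18.025
MOUNT xy [56.6 -0.2] z 103.1 F xy [ 0.21 -0.9 ] Fz 1.19 M [-0.049  0.254] yaw 2.979 t 18.4
MOUNT xy [58.6 -0.2] z 103.1 F xy [-0.53 -0.52] Fz 0.76 M [-0.021  0.269] yaw 2.979 t 18.775
```

```bash

python3 -m jog '[[-1,[1,0,0],0],[-1,[2,0,0],0],[-1,[2,0,0],0]]' >/dev/null; python3 m.py
python3 -m jog '[[-1,[1,0,0],0],[-1,[2,0,0],0],[-1,[2,0,0],0]]' >/dev/null; python3 m.py
python3 -m jog '[[-1,[1,0,0],0],[-1,[2,0,0],0],[-1,[2,0,0],0]]' >/dev/null; python3 m.py
python3 -m jog '[[-1,[1,0,0],0],[-1,[1,0,0],0]]' >/dev/null; python3 m.py
```

```text
MOUNT xy [60.6 -0.2] z 103.1 F xy [ 0.06 -0.08] Fz -0.88 M [-0.044  0.23 ] yaw 2.979 t 19.15
MOUNT xy [62.6 -0.2] z 103.1 F xy [-0.39  1.07] Fz 0.49 M [-0.055  0.258] yaw 2.979 t 19.525
MOUNT xy [64.6 -0.2] z 103.1 F xy [-0.56  0.84] Fz 0.2 M [-0.002  0.266] yaw 2.979 t 19.9
MOUNT xy [65.6 -0.2] z 103.0 F xy [-0.37  0.12] Fz 0.71 M [-0.029  0.3  ] yaw 2.979 t 20.15
```

```bash

python3 -m jog '[[-1,[1,0,0],0],[-1,[1,0,0],0]]' >/dev/null; python3 m.py
python3 -m jog '[[-1,[1,0,0],0],[-1,[1,0,0],0]]' >/dev/null; python3 m.py
```

```text
MOUNT xy [66.6 -0.2] z 103.1 F xy [-0.75 -0.23] Fz 0.65 M [-0.03   0.179] yaw 2.979 t 20.4
MOUNT xy [67.4 -0.2] z 103.1 F xy [-1.6  -0.17] Fz -0.23 M [0.03 0.5 ] yaw 2.979 t 20.65
```

```bash
python3 - <<'E'
from h import *
f=optics.grab_frame("scene"); g=optics.grab_frame("wrist"); strip(g)
cv2.imwrite("pics/s7.png",np.hstack([cv2.resize(f["color"][195:275,290:390],(450,360),interpolation=cv2.INTER_CUBIC),cv2.resize(g["color"][170:350,220:420],(350,360))])[:,:,::-1])
E
```

```text
318 [248, 249, 277, 280]
281 [190, 215]
355 [190]
```

View pics/s7.png

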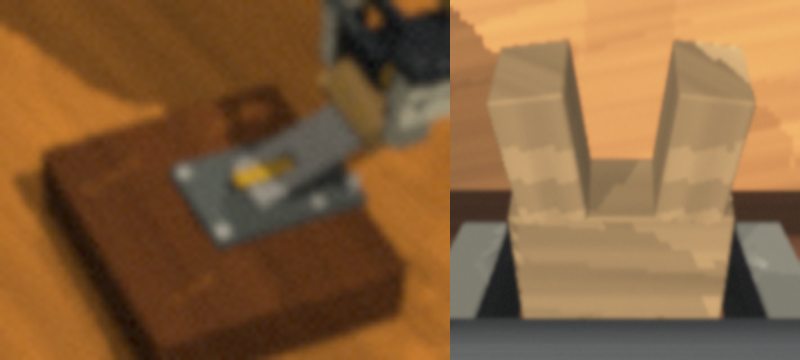

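The scene view (left) shows the brass head poking out through the eye at about (260,175), with the heel bar behind and below it. Neck contact was felt at mount x 67.4 (Fx −1.6 N). I lower the nose along its arc about the heel.

```bash

python3 -m jog '[[-1,[0,0,0],0],[-1,[0.5,0,1.2],0],[-1,[1,0,2.5],0],[-1,[1.6,0,3.7],0],[-1,[2.2,0,4.9],0],[-1,[2.2,0,4.9],0]]' 9 >/dev/null; python3 m.py
python3 -m jog '[[-1,[0.6,0,1.4],0],[-1,[1.3,0,2.8],0],[-1,[1.9,0,4.2],0],[-1,[2.5,0,5.7],0],[-1,[2.5,0,5.7],0]]'  >/dev/null; python3 m.py
```

```text
MOUNT xy [69.9 -0.1] z 98.0 F xy [0.25 0.37] Fz -0.96 M [0.082 0.001] yaw 2.979 t 21.5
MOUNT xy [72.3 -0.2] z 92.3 F xy [0.09 0.87] Fz -0.19 M [-0.005 -0.061] yaw 2.979 t 22.125
```

```bash

python3 -m jog '[[-1,[0.6,0,1.5],0],[-1,[1.1,0,2.9],0],[-1,[1.7,0,4.3],0],[-1,[2.2,0,5.8],0],[-1,[2.2,0,5.8],0]]' >/dev/null; python3 m.py
python3 -m jog '[[-1,[0.5,0,1.5],0],[-1,[0.9,0,3],0],[-1,[1.4,0,4.5],0],[-1,[1.8,0,6],0],[-1,[1.8,0,6],0]]'  >/dev/null; python3 m.py
python3 - <<'E'
from h import *
g=optics.grab_frame("wrist"); strip(g)
for t in (0,5,10,15): print(t,rows(g,t,[(126,20),(94,20),(94,0),(126,0)],-.008))
E
```

```text
MOUNT xy [74.4 -0.2] z 86.6 F xy [-0.02 -0.27] Fz -0.12 M [-0.012  0.098] yaw 2.979 t 22.75
MOUNT xy [76.2 -0.2] z 80.6 F xy [-0.53  0.25] Fz -0.15 M [0.018 0.205] yaw 2.979 t 23.375
318 [246, 266, 279]
281 [183, 195, 281]
355 [183, 191, 195, 294]
0 [np.float64(198.4), np.float64(268.9), np.float64(253.3), np.float64(190.0)]
5 [np.float64(203.1), np.float64(272.5), np.float64(253.1), np.float64(190.2)]
10 [np.float64(209.1), np.float64(276.4), np.float64(253.3), np.float64(191.4)]
15 [np.float64(216.4), np.float64(280.7), np.float64(253.9), np.float64(193.7)]
```

```bash

python3 -m jog '[[-1,[0.3,0,1.5],0],[-1,[0.6,0,3],0],[-1,[0.9,0,4.5],0],[-1,[0.9,0,4.5],0]]' >/dev/null; python3 m.py
python3 -m jog '[[-1,[0.2,0,1],0],[-1,[0.4,0,2],0],[-1,[0.4,0,2],0]]' >/dev/null; python3 m.py
python3 -m jog '[[-1,[0.2,0,0.7],0],[-1,[0.2,0,1.2],0],[-1,[0.2,0,1.2],0]]' >/dev/null; python3 m.py
```

```text
MOUNT xy [77.1 -0.2] z 76.0 F xy [-0.03 -0.16] Fz 0.24 M [ 0.035 -0.009] yaw 2.979 t 23.925
MOUNT xy [77.5 -0.2] z 74.1 F xy [0.4  0.28] Fz -0.74 M [-0.02   0.032] yaw 2.979 t 24.3
MOUNT xy [77.7 -0.2] z 72.9 F xy [ 0.61 -0.69] Fz -0.84 M [-0.007  0.071] yaw 2.979 t 24.675
```

```bash

python3 -m jog '[[-1,[0,0,0.5],0],[-1,[0,0,1],0],[-1,[0,0,1],0]]' >/dev/null; python3 m.py
python3 -m jog '[[-1,[0,0,0.5],0],[-1,[0,0,1],0],[-1,[0,0,1],0]]' >/dev/null; python3 m.py
python3 - <<'E'
from h import *
g=optics.grab_frame("wrist"); strip(g)
E
```

```text
MOUNT xy [77.8 -0.1] z 71.9 F xy [ 0.38 -0.2 ] Fz -0.18 M [-0.098 -0.159] yaw 2.979 t 25.05
MOUNT xy [77.7 -0.2] z 70.9 F xy [ 0.64 -0.86] Fz -1.21 M [ 0.022 -0.159] yaw 2.979 t 25.425
318 [240, 262, 281]
281 [183, 190, 283]
355 [183, 190, 196, 291]
```

Level to within about 1°. Now I push back in −x until the dowels are felt.

```bash

python3 -m jog '[[-1,[-1,0,0],0],[-1,[-2,0,0],0],[-1,[-3,0,0],0],[-1,[-4,0,0],0],[-1,[-4,0,0],0]]' >/dev/null; python3 m.py
python3 -m jog '[[-1,[-1,0,0],0],[-1,[-2,0,0],0],[-1,[-2,0,0],0]]' >/dev/null; python3 m.py
python3 -m jog '[[-1,[-1,0,0],0],[-1,[-1,0,0],0]]' >/dev/null; python3 m.py
python3 -m jog '[[-1,[-1,0,0],0],[-1,[-1,0,0],0]]' >/dev/null; python3 m.py
```

```text
MOUNT xy [73.5 -0.2] z 71.0 F xy [-0.14  0.61] Fz -1.3 M [0.121 0.101] yaw 2.979 t 26.1
MOUNT xy [71.5 -0.2] z 71.0 F xy [0.22 0.96] Fz -0.52 M [0.089 0.11 ] yaw 2.979 t 26.475
MOUNT xy [70.6 -0.2] z 71.0 F xy [ 0.35 -0.87] Fz -0.17 M [0.071 0.039] yaw 2.979 t 26.725
MOUNT xy [69.5 -0.2] z 71.0 F xy [1.06 0.57] Fz 0.14 M [0.061 0.018] yaw 2.979 t 26.975
```

```bash

python3 -m jog '[[-1,[-1,0,0],0],[-1,[-1,0,0],0]]' >/dev/null; python3 m.py
python3 -m jog '[[-1,[-1,0,0],0],[-1,[-1,0,0],0]]' >/dev/null; python3 m.py
python3 - <<'E'
from h import *
g=optics.grab_frame("wrist"); strip(g)
E
```

```text
MOUNT xy [69.3 -0.1] z 70.8 F xy [ 3.65 -1.6 ] Fz 1.18 M [-0.501 -1.285] yaw 2.979 t 27.225
MOUNT xy [69.2  0. ] z 70.5 F xy [ 6.55 -2.29] Fz 1.72 M [-1.03  -2.451] yaw 2.979 t 27.475
318 [239, 261]
281 [183, 189]
355 [182, 183, 189, 195, 291]
```

The stop is felt at x ≈ 69.3, where home should be. I check the yaw moment to see whether both dowels carry the load.

```bash
echo 's=status.get_state(); print("Mz",np.round(s["moment"][2],3),"w",s["width"])'>>m.py
python3 -m jog '[[-1,[0,0,0],0],[-1,[0,0,0],0]]' >/dev/null; python3 m.py
python3 -m jog '[[-1,[0,0,0],0.01],[-1,[0,0,0],0.02],[-1,[0,0,0],0.02]]' >/dev/null; python3 m.py
python3 -m jog '[[-1,[0,0,0],-0.02],[-1,[0,0,0],-0.04],[-1,[0,0,0],-0.04]]' >/dev/null; python3 m.py
```

```text
MOUNT xy [69.1  0. ] z 70.5 F xy [ 7.29 -3.01] Fz 2.73 M [-0.999 -2.423] yaw 2.979 t 27.775
Mz 0.06 w 0.05601283843073948
MOUNT xy [69.2 -0.1] z 70.5 F xy [ 6.66 -3.8 ] Fz 1.89 M [-1.443 -2.571] yaw 2.959 t 28.15
Mz 0.221 w 0.0556786569474837
MOUNT xy [69.3  0.5] z 70.5 F xy [ 5.05 -0.71] Fz 2.86 M [-0.218 -2.222] yaw 2.999 t 28.525
Mz -0.079 w 0.056201714518571956
```

The moment is balanced at yaw 2.979 (turning either way loads a single dowel), so the shoulder is flush. I return to that yaw, ease the preload, and open.

```bash

python3 -m jog '[[-1,[0,0,0],0.02],[-1,[0.7,0,0],0.02],[-1,[0.7,0,0],0.02]]' >/dev/null; python3 m.py
python3 -m jog '[[-0.2,[0,0,0],0],[0.1,[0,0,0],0],[0.4,[0,0,0],0],[0.7,[0,0,0],0],[1,[0,0,0],0],[1,[0,0,0],0],[1,[0,0,0],0]]' >/dev/null; python3 m.py
python3 - <<'E'
from h import *
g=optics.grab_frame("wrist"); strip(g)
for t in (-5,0,5): print(t,rows(g,t,[(126,20),(94,20),(94,0),(126,0)],-.009))
E
```

```text
MOUNT xy [68.9  0.1] z 70.6 F xy [ 3.81 -0.12] Fz -2.98 M [ 0.057 -1.291] yaw 2.979 t 28.9
Mz -0.013 w 0.05599748658184463
MOUNT xy [68.3 -0.2] z 71.0 F xy [ 0.05 -0.53] Fz -0.4 M [0.095 0.019] yaw 2.979 t 29.775
Mz -0.0 w 0.08703525182207295
318 [240, 259, 291]
281 [180, 186, 280]
355 [180, 187, 193, 194, 317]
-5 [np.float64(194.3), np.float64(264.8), np.float64(253.0), np.float64(190.2)]
0 [np.float64(197.8), np.float64(267.9), np.float64(252.5), np.float64(189.5)]
5 [np.float64(202.5), np.float64(271.5), np.float64(252.2), np.float64(189.7)]
```

Released. I retreat straight up, then aside, and measure the peg numerically from the top camera.

```bash

python3 -m jog '[[1,[0,0,-5],0],[1,[0,0,-20],0],[1,[0,0,-50],0],[1,[0,0,-90],0],[1,[0,40,-110],0],[1,[0,90,-110],0],[1,[0,140,-110],0],[1,[0,190,-110],0],[1,[0,230,-110],0],[1,[0,230,-110],0],[1,[0,230,-110],0],[1,[0,230,-110],0]]' ; 
python3 - <<'E'
from h import *
f=optics.grab_frame("top"); im=f["color"]; cv2.imwrite("pics/t8.png",im[:,:,::-1])
sub=im[220:340,250:350]; hsv=cv2.cvtColor(sub,cv2.COLOR_RGB2HSV)
# expected pixel positions of nose outline when home, plate z=.050
y=2.9794;R=np.array([[np.cos(y),-np.sin(y)],[np.sin(y),np.cos(y)]])
def proj(x,yy,z):
    p=np.r_[np.array([.5603,-.0471])+R@np.array([x,yy])/1e3,z/1e3]; M=f["cam_to_world"]; c=f["mtx"]@(M[:3,:3].T@(p-M[:3,3])); return c[:2]/c[2]
for n,p in dict(shL=(48,-28,70),shR=(48,28,70),fL=(94,-28,70),fR=(94,28,70),tip=(126,-20,70),heelL=(-20,-18,54),heelR=(-20,18,54),eyeF=(13,0,54)).items(): print(n,np.round(proj(*p),1))
# profiles along mount x in steps of 1 mm at several y (z of the nose top / tang)
import sys
for yy,z,lo,hi in((-24,70,38,135),(-14,70,38,135),(14,70,38,135),(24,70,38,135),(-13,54,-30,30),(13,54,-30,30)):
    xs=np.arange(lo,hi,.5); uv=np.array([proj(x,yy,z) for x in xs],np.float32)
    v=cv2.remap(im,uv[:,0].reshape(-1,1),uv[:,1].reshape(-1,1),cv2.INTER_LINEAR)[:,0].astype(float)
    d=np.abs(v[4:]-v[:-4]).sum(1); k=[(float(xs[i+2]),int(d[i])) for i in range(3,len(d)-3) if d[i]>60 and d[i]==d[i-3:i+4].max()]; print("y",yy,k)
E
```

```text
t: 31.32
eef_pos: [0.5299, 0.1903, 0.1812]
ee_rot: [3.142, 0.0, 2.979]
force: [0.6, 0.2, -0.6]
width: 0.0875
gripper_force: 0.0
shL [278.5 292.9]
shR [307.6 298. ]
fL [274.1 317.1]
fR [303.3 322.3]
tip [275.2 334.9]
heelL [290.7 259.2]
heelR [309.  262.4]
eyeF [296.8 277.6]
y -24 [(40.5, 185), (46.0, 88), (48.5, 123), (125.5, 75)]
y -14 [(43.0, 66), (48.5, 91), (126.0, 203)]
y 14 [(41.5, 64), (42.0, 64), (126.5, 98)]
y 24 [(48.0, 74), (125.0, 182)]
y -13 [(-20.0, 203)]
y 13 [(-20.5, 126)]
```

The shoulder measures 48.0–48.5 mm on both sides, the tips 125–126 mm and the heel −20 mm. That matches the peg fully home and square, so I hand it in.

```bash
python3 -c "
from station import order
print(order.job_done())"
```

```text
the job is handed in; nothing more can be done
None
```

I mounted the peg, released it and handed the job in at about 31 s: the tang is under the stud head and near level, and the top camera shows the shoulder within about 0.5 mm of both dowels; I never moved the cup, chisel or figure.

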